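# Put the storage jar on its mat and stopper it

## Robot

A 6-joint arm with a two-finger parallel gripper is mounted at the origin on the work surface. World frame = base frame: x ahead of the robot, y to its left, z up, the work surface at z = 0. Lengths are in m, angles in rad, forces in N, time in s.
With the tool pointing down it reaches from about 0.275 to 0.75 m from the base axis. Payload 10.2 kg.
Tool frame: the origin (TCP) lies at the very end of the fingers, on their centre line; the grasp point (between the pads) lies 19 mm behind it (env.grip_point_offset is the z of the grasp point in the tool frame, in m); z points along the fingers, y is the line along which they close (so a half turn about z gives the same grasp; the last joint's range is limited). The gripper opens to 88 mm and grips with 3 to 60 N. Pads are 18 mm wide; open, the fingers measure 123 mm over their backs; the gripper's body (75 mm by 187 mm) begins 45 mm behind the grasp point.
Start: joints at [0.959, 0.313, 1.498, -0, 1.331, -0.223], TCP at [0.199, 0.486, 0.239] pointing down, gripper open.
Joint ranges: [-2.94, 2.94], [-0.97, 2.17], [0.19, 2.56], [-1.23, 4.37], [0.02, 3.11], [-2.88, 2.88]. Speed limits (rad/s): [2.39, 2.39, 3.01, 3.14, 3.14, 3.14].

## Interface

Orientations are given as a unit quaternion [w, x, y, z].
In Python, from cell import env gives the robot as it stands. The module is installed in compiled form; this text tells all that it offers.
- The arm moves only by the tool play_rows, never from a script. Its argument "rows" is a list of rows, each a list of 5 numbers: the finger opening in m, from 0 to 0.0881, then the shift along the tool's x, y, z in m, then the turn about the tool's z in degrees. A call has 1 to 8 rows; each row is the pose to reach, as a shift and turn from the pose commanded when the call began, along the tool's axes at that moment; what a row does not reach only later rows make up. A row lasts 1/8 s, in which the tool goes at most 62.5 mm and 10.7 degrees, less where a joint would pass 70% of its speed; a pose out of reach is approached as far as the arm can. A call with a gripper value outside its range is refused whole. The fingers move at their own pace and stop on an object; "squeeze" is the grip in N (left out, the last holds). Time passes only in rows, so rows that repeat a pose let the fingers close. It gives the time, the measured TCP pose, the force, the opening and the grip force at its end, in the units of the state.
- env.state(): the state, without advancing time (a new reading comes with each control period).
- env.read_camera(name): name is "scene" or "top"; returns (picture, depth): 384x512x3 uint8, red, green, blue; 384x512 float32, m along the optical axis (not along the pixel's ray), 0 where there is no reading.
- env.camera_model(name): a dict with "camera_matrix" (3x3 intrinsics, pixels), "xyz" and "orientation" of the camera in the world. Camera axes: x right, y up, looking along -z (the intrinsics and any distortion apply to the point x, -y, -z); pixel columns grow to the right and rows downward; lengths in m; the calibration is good to about 2 mm. A picture is of the moment at which its call begins. camera_model takes no time and is no camera call.
- env.finish_job(): hands the job in; it is judged then, once.
The state is a dict: "time": time; "joint_positions": joint angles; "joint_velocities": joint speeds; "joint_torque": joint torques, N m; "position": TCP position; "tool_rot": TCP orientation; "force": force on the tool from outside, world axes, zero at the start; "moment": the same for the moment, N m; "grip_width": finger opening in m; "grasp_force": force on a finger pad.
Only numpy, scipy, OpenCV 4.12 (cv2) and the standard library are available. Lean on these libraries where they do the work, as an engineer would, in place of code of your own. Each camera call takes 0.05 s, during which the arm holds its last target. There are 200 camera calls.

## Task

Slide the white ceramic jar along the shelf, without lifting it or tipping it over, until its foot is fully on the round cork mat, and let go of it. Then stand the stopper that lies on the shelf upright on the shelf on its cork tip and let go of it, and then take it afresh from above by its wooden grip and set it gently down into the jar's mouth until its square shoulder rests flat on the rim, leaving the jar fully on the mat and the other loose things on the shelf where they are.

Things in the scene. Friction and masses are not known exactly. Their poses are not given: they have to be found in the camera images.
- jar: white ceramic jar standing upright, about 0.7 kg, too wide to grip: round body of radius 58 mm (foot radius 54), straight sides 4 to 62 mm up, sloping in to a neck of outer radius 33 at 78 mm, rim at 95 mm. Round open mouth of inner radius 26. Origin: centre of its underside, z up
- jar_mouth (a point): centre of the jar's mouth in the plane of the rim, 95 mm above the jar's underside
- mat: round cork mat, radius 75 mm, flat on the shelf: paper-thin (1 mm), no obstacle to sliding. It is fixed. Origin: its centre on the shelf surface. Jar and mat lie side by side, either may be the left one
- stopper: stopper, 0.13 kg, lying level, cork to the right (-y), origin 30 mm up. Own x: long axis, cork tip to grip; origin: on it, at shoulder underside. Cork taper x -40 (radius 19.5) to 0 (radius 23.5); square wooden shoulder x 0 to 10, 60 x 60; wooden paddle grip x 10 to 55, 24 thick (y, level), 60 broad (z). Standing on its tip: x up, origin 40 mm up; seated: origin at jar_mouth
- bowl: white ceramic bowl, open, rim radius 70, 55 high; mm; bystander. Origin: centre of its underside, z up
- clear_box: closed clear acrylic box with snap lid, 104 (x) x 74 (y) x 46 high; mm; bystander. Origin: centre of its underside
- awl: awl lying down, black handle 90 long and 30 thick to its -x, thin steel spike 70 long to its +x; mm; bystander. Origin on its axis where spike meets handle, 15 above the shelf
- vice_grip: steel vice grip lying flat, about 205 long (from x = -142 to +63), 60 wide, 14 high, handles to its -x; mm; bystander. Origin: underside of its jaw block
There are look-alikes about, which are no part of the job. Several things have the shape of the stopper; the one meant has the colours described above.

How it is judged:
By the outcome, as a careful person would: the job done as asked, in the order asked, and still so for the second after the job is handed in, with the robot touching nothing.
It also fails if it takes over 72 s, if anything falls off the work surface, if the arm or the gripper's body presses on something with over 40 N, if the wrist force passes 120 N, or if a joint passes its speed limit or range.

## Working session

There is one attempt and no reset: what is moved stays moved. The work goes in short steps, Python scripts to look and compute and a tool call to move; the robot and the scene stay as the last step left them, time stands still between calls to the robot, and variables do not carry over. Pictures are saved under pics/ and viewed, at most 10 in all, crops included, and the job is handed in when it is done.

Besides the shell and the picture viewer there is one more tool, called after "Request:" as name([rows], argument=value, ...), one row to a line, values as JSON. play_rows: Moves the arm, as the interface text tells. Its arguments: {"type":"object","properties":{"rows":{"type":"array","items":{"type":"array","items":{"type":"number"}}},"squeeze":{"type":"number"}},"required":["rows"]}

```bash
mkdir -p pics; cat > h.py <<'E'
import numpy as np, cv2
from scipy.spatial.transform import Rotation as R
from cell import env
def model(n):
    m=env.camera_model(n); q=m["orientation"]
    return np.array(m["camera_matrix"]),np.array(m["xyz"]),R.from_quat([q[1],q[2],q[3],q[0]]).as_matrix(),m
def cloud(n,depth):
    K,t,Rm,_=model(n); v,u=np.mgrid[:depth.shape[0],:depth.shape[1]]
    p=np.stack([(u-K[0,2])/K[0,0]*depth,-(v-K[1,2])/K[1,1]*depth,-depth],-1)
    return p@Rm.T+t
def ray(n,u,v,z):
    K,t,Rm,_=model(n); d=Rm@np.array([(u-K[0,2])/K[0,0],-(v-K[1,2])/K[1,1],-1]); s=(z-t[2])/d[2]
    return t+s*d
def toolmat():
    q=env.state()["tool_rot"]; return R.from_quat([q[1],q[2],q[3],q[0]]).as_matrix()
E
python3 - <<'E'
from h import *
for n in("scene","top"):
    p,d=env.read_camera(n); np.savez(n,p=p,d=d); cv2.imwrite(f"pics/{n}0.png",cv2.resize(p[:,:,::-1],(800,600),interpolation=cv2.INTER_CUBIC)); print(model(n)[3])
s=env.state();print(s,env.grip_point_offset)
print(toolmat())
E
```

```text
{'camera_matrix': array([[499.23694938,   0.        , 261.00961132],
       [  0.        , 499.23694938, 189.94939536],
       [  0.        ,   0.        ,   1.        ]]), 'xyz': array([ 0.91441134, -0.57927165,  1.26936276]), 'orientation': array([0.91725522, 0.25547789, 0.07883997, 0.29522561])}
{'camera_matrix': array([[362.04359227,   0.        , 255.61717952],
       [  0.        , 362.04359227, 200.23059737],
       [  0.        ,   0.        ,   1.        ]]), 'xyz': array([ 0.32050605, -0.00600182,  1.07071425]), 'orientation': array([ 0.71597177,  0.07067713, -0.07118586, -0.69088475])}
{'time': 0.1, 'joint_positions': array([ 9.58629133e-01,  3.13359273e-01,  1.49833398e+00, -2.21835297e-05,
        1.33098625e+00, -2.23376696e-01]), 'joint_velocities': array([ 0.00089398, -0.00222165, -0.00083218,  0.00212031,  0.00047285,
       -0.00034158]), 'joint_torque': array([ 1.63731573e-03, -4.02806890e+01, -2.52645528e+01,  6.94153388e-02,
        3.41900939e-02, -7.10475229e-05]), 'position': array([0.19889245, 0.48563964, 0.2382463 ]), 'tool_rot': array([-2.10633273e-04,  1.93170591e-01,  9.81165036e-01, -5.01055400e-04]), 'force': array([-0.28544076,  0.11251203, -0.5695788 ]), 'moment': array([-0.02690034, -0.02012111,  0.00919616]), 'grasp_force': 0.0, 'grip_width': 0.08834965944188926} -0.0187
[[-9.25370157e-01  3.79064248e-01 -6.06910342e-04]
 [ 3.79064670e-01  9.25369744e-01 -9.01859772e-04]
 [ 2.19753671e-04 -1.06461239e-03 -9.99999409e-01]]
```

View pics/scene0.png

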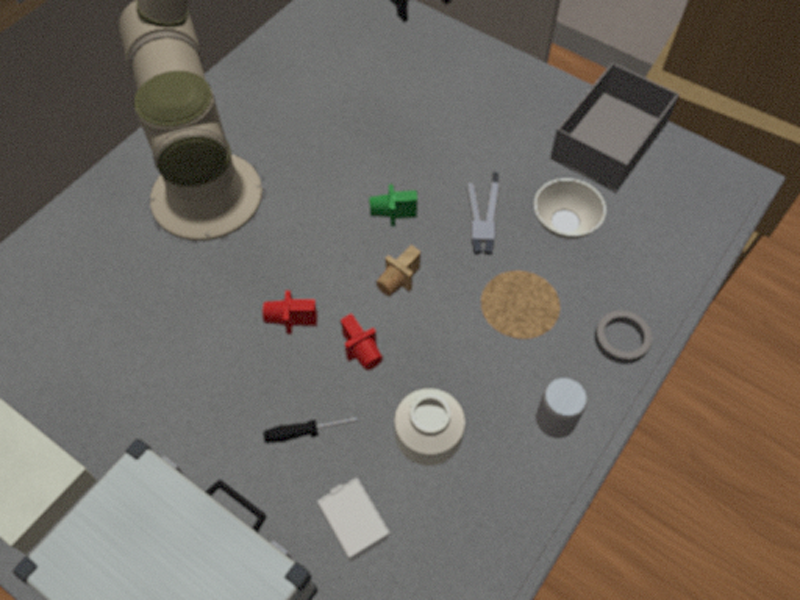

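View pics/top0.png

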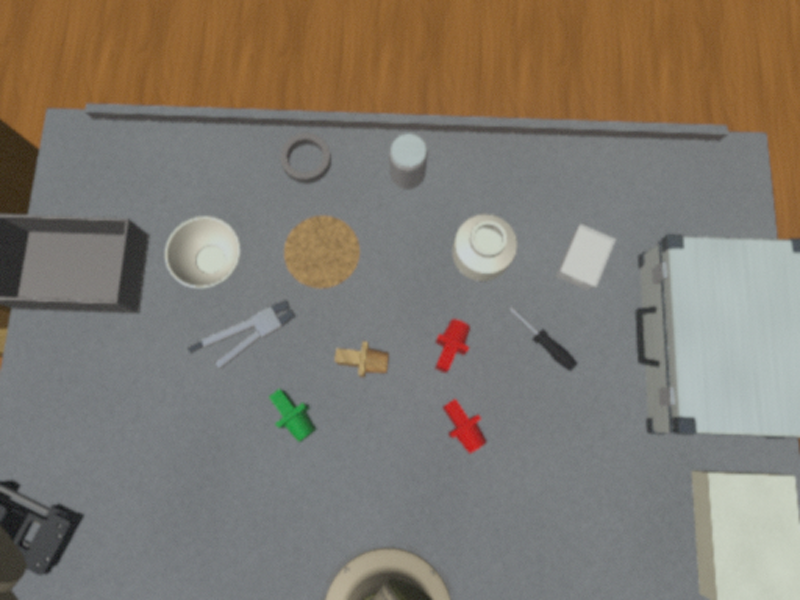

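The job's stopper candidates in the top view are:
- wood/cork at (362,359)
- red at (452,345)
- red at (465,426)
- green at (293,415)

The wood/cork one fits: it has wooden colours and its cork points right (-y). The jar is at (485,245) and the mat at (321,250), so the slide is toward +y. The white cylinder and the ring are clutter.

```bash
python3 - <<'E'
from h import *
D=np.load("top.npz");p,d=D["p"],D["d"];c=cloud("top",d);k=1.5625
hsv=cv2.cvtColor(p,cv2.COLOR_RGB2HSV)
cork=cv2.inRange(hsv,(8,70,60),(25,255,255))
def win(x0,y0,x1,y1):
    w=np.zeros(d.shape,bool); w[int(y0/k):int(y1/k),int(x0/k):int(x1/k)]=1; return w
m=(cork>0)&win(275,205,370,295); v,u=np.nonzero(m)
print("mat",m.sum(),ray("top",u.mean(),v.mean(),.001))
(cx,cy),r=cv2.minEnclosingCircle(np.stack([u,v],1).astype(np.float32)); print("mat circ",ray("top",cx,cy,.001),r*1.07/362)
w=win(445,205,525,290)
z=c[...,2]
rim=w&(z>.088)&(z<.103); P=c[rim]
def fit(P):
    A=np.c_[2*P[:,:2],np.ones(len(P))]; s=np.linalg.lstsq(A,(P[:,:2]**2).sum(1),rcond=None)[0]; return s[:2],np.sqrt(s[2]+s[0]**2+s[1]**2)
print("rim",rim.sum(),fit(P),P.mean(0))
# jar body widest z 30..60 silhouette: bounding
for n,b in dict(jar=(445,205,525,290),cyl=(380,125,440,195),box=(555,215,625,295),stop=(325,335,395,385),bowl=(155,205,250,295),vice=(185,295,300,370),redA=(430,315,475,375),green=(265,385,318,445)).items():
    q=c[win(*b)&(z>.008)&(d>0)]; print(n,np.percentile(q,[1,99],axis=0).round(3).tolist())
# stopper mask
m=(cork>0)&win(325,335,395,385); v,u=np.nonzero(m); q=c[m]; q=q[q[:,2]>.015]
print("stop z",np.percentile(q[:,2],[5,50,95]))
for y0 in np.arange(q[:,1].min(),q[:,1].max(),.008):
    s=q[(q[:,1]>=y0)&(q[:,1]<y0+.008)]; print(round(y0,3),len(s),s.min(0).round(3),s.max(0).round(3), s.mean(0).round(3))
crop=p[200:260,200:265,::-1]; cv2.imwrite("pics/crop.png",cv2.resize(crop,None,fx=9,fy=9,interpolation=cv2.INTER_CUBIC))
print(env.state()["time"])
E
```

```text
mat 1739 [0.65677572 0.15559343 0.001     ]
mat circ [0.65698076 0.15570005 0.001     ] 0.07072714589577353
rim 166 (array([ 0.66343556, -0.15823372]), np.float64(0.029556707920468214)) [ 0.66215272 -0.15711259  0.09413323]
jar [[0.607, -0.212, 0.009], [0.717, -0.102, 0.097]]
cyl [[0.792, -0.061, 0.009], [0.926, 0.038, 0.103]]
box [[0.597, -0.4, 0.01], [0.709, -0.305, 0.05]]
stop [[0.413, 0.016, 0.012], [0.468, 0.11, 0.063]]
bowl [[0.565, 0.306, 0.008], [0.697, 0.437, 0.057]]
vice [[0.426, 0.204, 0.008], [0.547, 0.388, 0.017]]
redA [[0.428, -0.13, 0.012], [0.519, -0.073, 0.064]]
green [[0.295, 0.145, 0.016], [0.378, 0.217, 0.063]]
stop z [0.03986003 0.05367013 0.06134443]
0.016 32 [0.42  0.016 0.035] [0.454 0.023 0.055] [0.437 0.02  0.046]
0.024 37 [0.42  0.024 0.034] [0.457 0.03  0.052] [0.439 0.027 0.046]
0.032 42 [0.42  0.032 0.037] [0.46  0.039 0.054] [0.439 0.035 0.048]
0.04 41 [0.422 0.04  0.04 ] [0.459 0.047 0.054] [0.439 0.044 0.049]
0.048 49 [0.422 0.048 0.037] [0.467 0.056 0.062] [0.442 0.052 0.049]
0.056 61 [0.412 0.056 0.024] [0.471 0.064 0.063] [0.44  0.06  0.057]
0.064 32 [0.414 0.064 0.027] [0.456 0.072 0.062] [0.438 0.067 0.058]
0.072 24 [0.431 0.072 0.043] [0.455 0.079 0.064] [0.442 0.075 0.057]
0.08 29 [0.432 0.08  0.031] [0.455 0.087 0.063] [0.443 0.083 0.057]
0.088 28 [0.433 0.088 0.032] [0.455 0.095 0.064] [0.443 0.091 0.059]
0.096 27 [0.433 0.096 0.044] [0.457 0.103 0.064] [0.444 0.1   0.059]
0.104 19 [0.434 0.104 0.037] [0.457 0.109 0.063] [0.444 0.107 0.057]
0.1
```

View pics/crop.png

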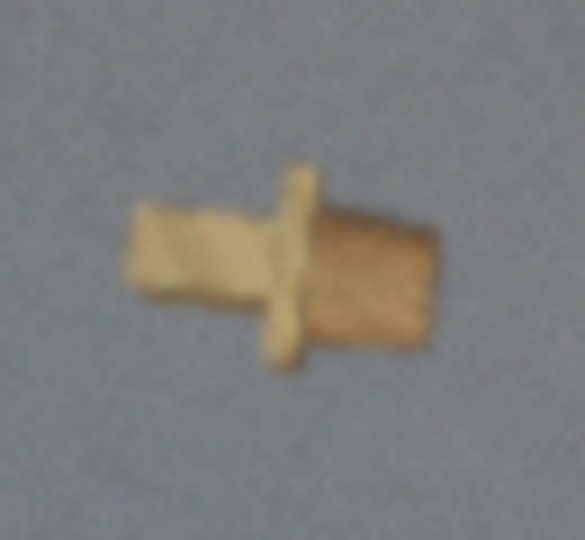

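The enlarged crop shows natural wood on the left and darker cork on the right, so this is the stopper meant. Its axis is about 5° off +y and the grip end is near (0.4445, 0.109). I'll move to the jar's -y side first.

Request:
play_rows([
  [0.088,-0.05,-0.035,0,9.5],
  [0.088,-0.1,-0.07,0,19],
  [0.088,-0.15,-0.105,0,28.5],
  [0.088,-0.2,-0.14,0,38],
  [0.088,-0.25,-0.175,0,47.5],
  [0.088,-0.3,-0.21,0,57],
  [0.088,-0.35,-0.245,0,67.7],
  [0.088,-0.4,-0.28,0,67.7],
])

```text
time: 1.1
position: [0.4637, 0.0732, 0.2386]
tool_rot: [-0.0, 0.708, 0.706, 0.0]
force: [0.2, 0.2, -0.3]
grip_width: 0.0878
grasp_force: 0.0
```

```bash
python3 -c "
from h import *
s=env.state();print(s['time'],s['position'],toolmat().round(4),s['joint_positions'])
print(toolmat().T@(np.array([.661,-.238,.15])-s['position']))"
```

```text
1.1 [0.46372295 0.07316077 0.23862369] [[ 2.e-03  1.e+00 -1.e-04]
 [ 1.e+00 -2.e-03  2.e-04]
 [ 2.e-04 -1.e-04 -1.e+00]] [-9.39458830e-02  1.90258082e-01  1.65636661e+00  1.63333729e-04
  1.29512700e+00 -9.19771467e-02]
[-0.31077813  0.19791583  0.08854203]
```

Request:
play_rows([
  [0.088,-0.05,0.033,0,0],
  [0.088,-0.1,0.066,0,0],
  [0.088,-0.15,0.099,0,0],
  [0.088,-0.2,0.132,0,0],
  [0.088,-0.25,0.165,0.03,0],
  [0.088,-0.29,0.19,0.06,0],
  [0.088,-0.312,0.199,0.09,0],
  [0.088,-0.312,0.199,0.12,0],
])

```text
time: 2.1
position: [0.662, -0.2386, 0.1163]
tool_rot: [-0.001, 0.708, 0.707, -0.0]
force: [0.6, 0.9, -0.4]
grip_width: 0.088
grasp_force: 0.0
```

Request:
play_rows([
  [0.088,0,0,0.04,0],
  [0.088,0,0,0.07,0],
  [0.088,0,0,0.078,0],
  [0.088,0,0,0.078,0],
  [0.088,0.005,0,0.078,0],
  [0.088,0.012,0,0.078,0],
  [0.088,0.018,0,0.078,0],
  [0.088,0.024,0,0.078,0],
])

```text
time: 3.1
position: [0.6622, -0.2123, 0.041]
tool_rot: [0.0, 0.707, 0.707, 0.0]
force: [-0.2, -0.8, -0.1]
grip_width: 0.0881
grasp_force: 0.0
```

Request:
play_rows([
  [0.088,0.006,0,0,0],
  [0.088,0.012,0,0,0],
  [0.088,0.022,0,0,0],
  [0.088,0.032,0,0,0],
  [0.088,0.042,0,0,0],
  [0.088,0.052,-0.001,0,0],
  [0.088,0.06,-0.001,0,0],
  [0.088,0.064,-0.001,0,0],
])

```text
time: 4.1
position: [0.6611, -0.1483, 0.0408]
tool_rot: [0.0, 0.707, 0.707, -0.0]
force: [0.1, -2.8, 0.5]
grip_width: 0.0881
grasp_force: 1.6
```

```bash
cat >> h.py <<'E'
def jar(save=None):
    p,d=env.read_camera("top"); c=cloud("top",d)
    if save: cv2.imwrite(save,cv2.resize(p[:,:,::-1],(800,600)))
    w=(c[...,2]>.01)&(c[...,2]<.1)&(c[...,0]>.57)&(c[...,0]<.75)&(c[...,1]>-.24)&(c[...,1]<.26)
    w&=(p.min(2)>140)
    P=c[w]; print("white",len(P),np.percentile(P,[1,99],axis=0).round(3).tolist())
    return p,d,c
E
python3 -c "
from h import *
jar('pics/t1.png'); s=env.state();print(s['time'],s['position'],s['force'])"
```

```text
white 119 [[0.637, -0.074, 0.054], [0.707, -0.046, 0.074]]
4.15 [ 0.66112928 -0.14796596  0.0407591 ] [ 0.78276093 -1.47657858  2.23048032]
```

View pics/t1.png

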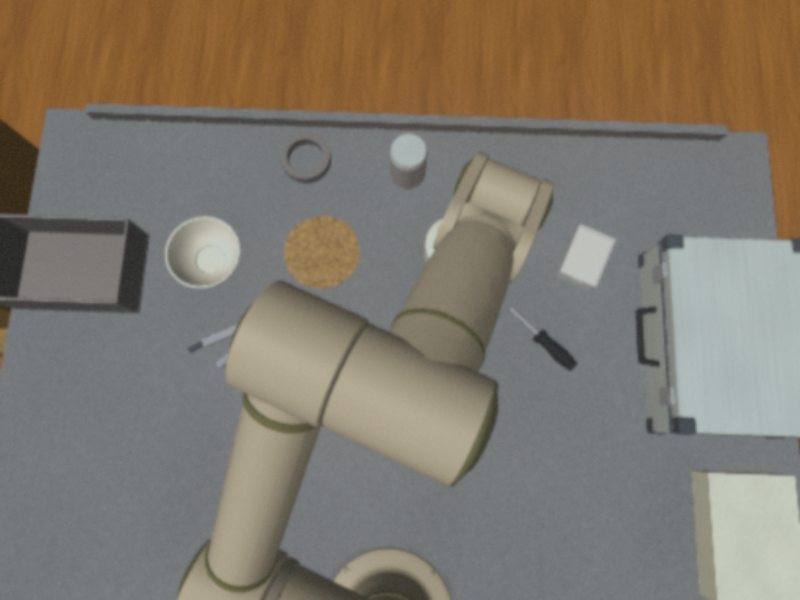

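The picture shows the jar pushed left, its visible edge near (428,243). It is upright and nothing else has moved. I'll keep pushing.

Request:
play_rows([
  [0.088,0.008,0,0,0],
  [0.088,0.02,0,0,0],
  [0.088,0.032,-0.001,0,0],
  [0.088,0.044,-0.001,0,0],
  [0.088,0.056,-0.001,0,0],
  [0.088,0.068,-0.002,0,0],
  [0.088,0.08,-0.002,0,0],
  [0.088,0.092,-0.002,0,0],
])

```text
time: 5.15
position: [0.6591, -0.056, 0.0407]
tool_rot: [0.0, 0.707, 0.707, -0.0]
force: [0.1, -2.7, 0.9]
grip_width: 0.0881
grasp_force: 1.8
```

Request:
play_rows([
  [0.088,0.012,0,0,0],
  [0.088,0.024,0,0,0],
  [0.088,0.036,-0.001,0,0],
  [0.088,0.048,-0.001,0,0],
  [0.088,0.06,-0.001,0,0],
  [0.088,0.072,-0.002,0,0],
  [0.088,0.084,-0.002,0,0],
  [0.088,0.096,-0.002,0,0],
])

```text
time: 6.15
position: [0.657, 0.04, 0.0407]
tool_rot: [-0.0, 0.707, 0.707, -0.0]
force: [-0.3, -3.7, 1.5]
grip_width: 0.088
grasp_force: 1.9
```

Request:
play_rows([
  [0.088,0.011,0,0,0],
  [0.088,0.021,0,0,0],
  [0.088,0.03,0,0,0],
  [0.088,0.038,0,0,0],
  [0.088,0.045,0,0,0],
  [0.088,0.05,0,0,0],
  [0.088,0.053,0,0,0],
  [0.088,0.054,0,0,0],
])

```text
time: 7.15
position: [0.657, 0.0932, 0.0407]
tool_rot: [-0.0, 0.707, 0.707, -0.0]
force: [0.1, -3.3, 1.5]
grip_width: 0.0881
grasp_force: 1.9
```

```bash
python3 -c "
from h import *
jar('pics/t2.png'); s=env.state();print(s['time'],s['position'],s['force'])"
```

```text
Traceback (most recent call last):
  File "h.py", line 21, in jar
    P=c[w]; print("white",len(P),np.percentile(P,[1,99],axis=0).round(3).tolist())
                                 ~~~~~~~~~~~~~^^^^^^^^^^^^^^^^^
IndexError: index -1 is out of bounds for axis 0 with size 0
```

Request:
play_rows([
  [0.088,0.004,0,0,0],
  [0.088,0.009,0,0,0],
  [0.088,0.013,0,0,0],
  [0.088,0.016,0,0,0],
  [0.088,0.016,0,0,0],
  [0.088,0.004,0,0,0],
  [0.088,-0.02,0,0,0],
  [0.088,-0.05,0,0,0],
])

```text
time: 8.2
position: [0.6569, 0.0413, 0.0406]
tool_rot: [-0.0, 0.707, 0.707, -0.0]
force: [0.1, 0.7, -0.1]
grip_width: 0.088
grasp_force: 0.0
```

Request:
play_rows([
  [0.088,-0.04,0,-0.02,0],
  [0.088,-0.08,0,-0.07,0],
  [0.088,-0.12,0,-0.12,0],
  [0.088,-0.16,-0.03,-0.16,0],
  [0.088,-0.2,-0.07,-0.16,0],
  [0.088,-0.23,-0.11,-0.16,0],
  [0.088,-0.23,-0.15,-0.16,0],
  [0.088,-0.23,-0.15,-0.16,0],
])

```text
time: 9.2
position: [0.5049, -0.1883, 0.201]
tool_rot: [-0.0, 0.708, 0.706, -0.0]
force: [0.2, 0.4, 0.5]
grip_width: 0.088
grasp_force: 0.0
```

```bash
python3 - <<'E'
from h import *
p,d,c=jar('pics/t2.png'); s=env.state();print(s['time'],s['position'],s['force'])
z=c[...,2]
w=(c[...,0]>.57)&(c[...,0]<.75)&(c[...,1]>.06)&(c[...,1]<.26)
P=c[w&(z>.088)&(z<.103)]
A=np.c_[2*P[:,:2],np.ones(len(P))]; q=np.linalg.lstsq(A,(P[:,:2]**2).sum(1),rcond=None)[0];print("rim",len(P),q[:2],P.mean(0))
b=c[w&(z>.02)];print("body",np.percentile(b,[.5,99.5],axis=0).round(3).tolist())
E
```

```text
white 916 [[0.601, 0.102, 0.058], [0.71, 0.209, 0.097]]
9.25 [ 0.5064171  -0.18812339  0.20119503] [-0.1089571  -0.61061502  0.11924499]
rim 170 [0.65600128 0.15438813] [0.65599497 0.15350746 0.09413085]
body [[0.599, 0.097, 0.021], [0.712, 0.21, 0.098]]
```

View pics/t2.png

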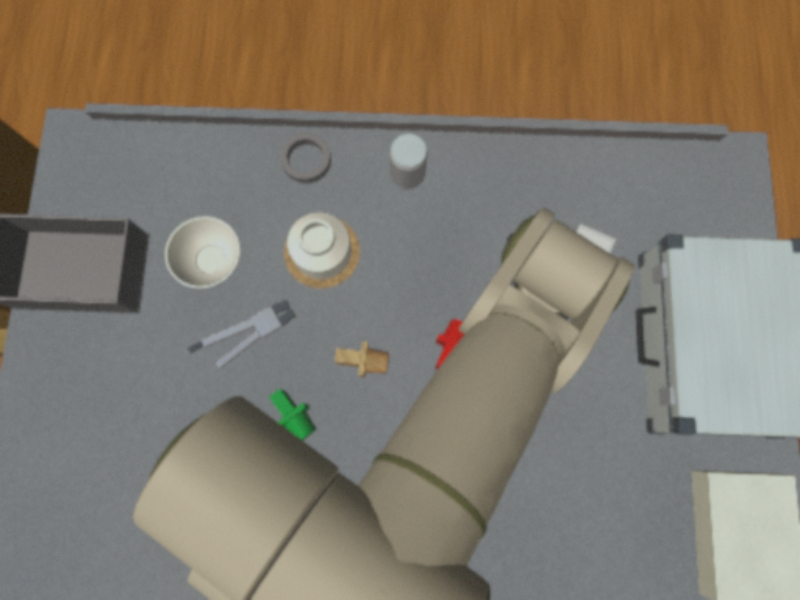

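The jar stands upright on the mat, rim at (318,238) in the view and cork visible all round. It is within 2 mm of the mat centre. Next is the stopper.

Request:
play_rows([
  [0.088,0.04,-0.01,0,1],
  [0.088,0.09,-0.02,0,2],
  [0.088,0.14,-0.03,0,3],
  [0.088,0.19,-0.04,0,4],
  [0.088,0.24,-0.055,0.02,5],
  [0.088,0.275,-0.062,0.05,5],
  [0.088,0.288,-0.062,0.08,5],
  [0.088,0.288,-0.062,0.09,5],
])

```text
time: 10.25
position: [0.4451, 0.1017, 0.1095]
tool_rot: [-0.001, 0.737, 0.676, -0.001]
force: [0.9, 0.4, 0.6]
grip_width: 0.088
grasp_force: 0.0
```

Request:
play_rows([
  [0.088,0,0,0,0],
  [0.088,0,0,0,0],
])

```text
time: 10.5
position: [0.4459, 0.1004, 0.1117]
tool_rot: [0.001, 0.737, 0.675, 0.001]
force: [0.5, -0.3, 0.1]
grip_width: 0.0877
grasp_force: 0.0
```

```bash
python3 -c "
from h import *
s=env.state();print(s['time'],s['position'],toolmat().round(4))
print(toolmat().T@(np.array([.445,.100,.0115])-s['position']))"
```

```text
10.5 [0.44592521 0.10044556 0.11166586] [[ 8.760e-02  9.962e-01  1.800e-03]
 [ 9.962e-01 -8.760e-02 -1.000e-04]
 [ 1.000e-04  1.800e-03 -1.000e+00]]
[-0.00053138 -0.00106367  0.10016407]
```

Request:
play_rows([
  [0.088,0,-0.001,0.03,0],
  [0.088,0,-0.001,0.06,0],
  [0.088,0,-0.001,0.085,0],
  [0.088,0,-0.001,0.1,0],
  [0.07,0,-0.001,0.1,0],
  [0.04,0,-0.001,0.1,0],
  [0.02,0,-0.001,0.1,0],
  [0.015,0,-0.001,0.1,0],
], squeeze=4)

```text
time: 11.5
position: [0.4443, 0.1012, 0.0112]
tool_rot: [0.0, 0.737, 0.676, 0.0]
force: [0.1, 0.4, -0.1]
grip_width: 0.0503
grasp_force: 0.0
```

Request:
play_rows([
  [0.01,0,0,0,0],
  [0.01,0,0,0,0],
  [0.01,0,0,0,0],
])

```text
time: 11.88
position: [0.4441, 0.1012, 0.0108]
tool_rot: [0.0, 0.737, 0.676, 0.0]
force: [0.3, -1.1, -0.3]
grip_width: 0.0241
grasp_force: 3.9
```

Gripped at 24 mm. I'll lift slowly so it swings down.

Request:
play_rows([
  [0.01,0,0,-0.005,0],
  [0.01,0,0,-0.015,0],
  [0.01,0,0,-0.027,0],
  [0.01,0,0,-0.04,0],
  [0.01,0,0,-0.052,0],
  [0.01,0,0,-0.064,0],
  [0.01,0,0,-0.075,0],
  [0.01,0,0,-0.085,0],
])

```text
time: 12.88
position: [0.444, 0.1012, 0.0964]
tool_rot: [0.0, 0.737, 0.676, 0.0]
force: [0.0, -0.1, -1.2]
grip_width: 0.0235
grasp_force: 4.0
```

```bash
python3 - <<'E'
from h import *
p,d=env.read_camera("scene"); c=cloud("scene",d)
cv2.imwrite("pics/s3.png",cv2.resize(p[90:250,180:380,::-1],(800,640)[:2] and (750,600),interpolation=cv2.INTER_CUBIC))
s=env.state();print(s['time'],s['position'],s['force'],s['grip_width'],s['grasp_force'])
hsv=cv2.cvtColor(p,cv2.COLOR_RGB2HSV);m=cv2.inRange(hsv,(8,70,60),(25,255,255))>0
P=c[m&(c[...,0]>.36)&(c[...,0]<.52)&(c[...,1]>-.05)&(c[...,1]<.2)]
print(len(P),np.percentile(P,[1,50,99],axis=0).round(3).tolist())
E
```

```text
12.925 [0.4445883  0.10118364 0.09741685] [1.00536738 1.11852162 0.34357578] 0.024032519480349315 3.999982695459039
570 [[0.376, 0.018, 0.092], [0.447, 0.057, 0.136], [0.487, 0.12, 0.382]]
```

View pics/s3.png

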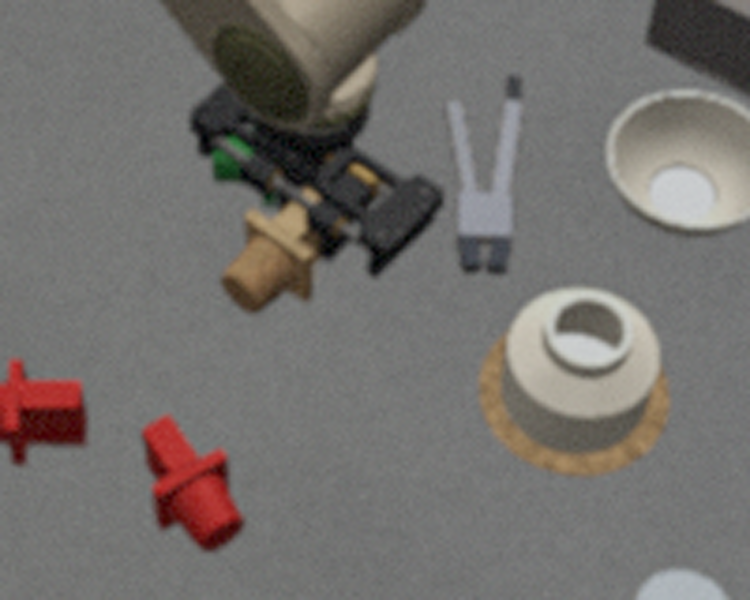

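The stopper is still level in the fingers, at (260,260) in the crop, and did not swing. I'll ease the squeeze to 3 N and use short upward jerks.

Request:
play_rows([
  [0.01,0,0,0,0],
  [0.01,0,0,0.015,0],
  [0.01,0,0,-0.02,0],
  [0.01,0,0,-0.02,0],
  [0.01,0,0,0.01,0],
  [0.01,0,0,-0.03,0],
  [0.01,0,0,-0.02,0],
  [0.01,0,0,0,0],
], squeeze=3)

```text
time: 13.92
position: [0.4439, 0.1012, 0.0945]
tool_rot: [0.0, 0.737, 0.676, 0.0]
force: [0.9, -0.5, -0.6]
grip_width: 0.0241
grasp_force: 3.0
```

```bash
cat >> h.py <<'E'
def stop(save=None):
    p,d=env.read_camera("scene"); c=cloud("scene",d)
    if save: cv2.imwrite(save,cv2.resize(p[90:250,180:380,::-1],(750,600),interpolation=cv2.INTER_CUBIC))
    s=env.state();print(s['time'],s['position'],s['force'],s['grip_width'],s['grasp_force'])
    hsv=cv2.cvtColor(p,cv2.COLOR_RGB2HSV);m=cv2.inRange(hsv,(8,70,60),(25,255,255))>0
    m&=(c[...,0]>.34)&(c[...,0]<.54)&(c[...,1]>-.05)&(c[...,1]<.2)&(c[...,2]<s['position'][2]+.065)
    P=c[m]
    for k in np.linspace(P[:,1].min(),P[:,1].max(),8)[:-1]:
        w=(P[:,1]>=k)&(P[:,1]<k+np.ptp(P[:,1])/7); print(round(k,3),w.sum(),P[w].mean(0).round(3) if w.any() else '')
    print(len(P),np.percentile(P,[1,50,99],axis=0).round(3).tolist())
E
python3 -c "
from h import *
stop()"
```

```text
13.975 [0.44222702 0.10112383 0.09180927] [-2.51214273  0.12165499 -3.61734946] 0.024016464790495108 2.999728147742644
0.067 140 [0.445 0.075 0.084]
0.082 117 [0.452 0.09  0.086]
0.098 59 [0.457 0.104 0.076]
0.113 29 [0.468 0.121 0.068]
0.128 9 [0.467 0.13  0.069]
0.144 1 [ 0.383  0.15  -0.002]
0.159 0 
356 [[0.412, 0.068, 0.013], [0.454, 0.087, 0.073], [0.475, 0.132, 0.114]]
```

Request:
play_rows([
  [0.01,0,0,0,0],
  [0.01,0,0,0,0],
  [0.01,0,0,0,0],
])

```text
time: 14.35
position: [0.4442, 0.1012, 0.096]
tool_rot: [0.0, 0.737, 0.676, 0.0]
force: [0.2, -0.6, -0.0]
grip_width: 0.0241
grasp_force: 3.0
```

```bash
python3 -c "
from h import *
stop('pics/s4.png')"
```

```text
14.4 [0.44419749 0.10116848 0.09601306] [ 0.56422434 -0.23343034 -0.11509126] 0.02431480553901835 2.9998639902896684
0.066 98 [0.445 0.073 0.086]
0.078 97 [0.448 0.083 0.084]
0.089 83 [0.453 0.095 0.089]
0.101 32 [0.464 0.106 0.073]
0.112 25 [0.467 0.118 0.07 ]
0.124 18 [0.468 0.128 0.072]
0.135 0 
354 [[0.415, 0.068, 0.021], [0.454, 0.086, 0.073], [0.476, 0.131, 0.114]]
```

View pics/s4.png

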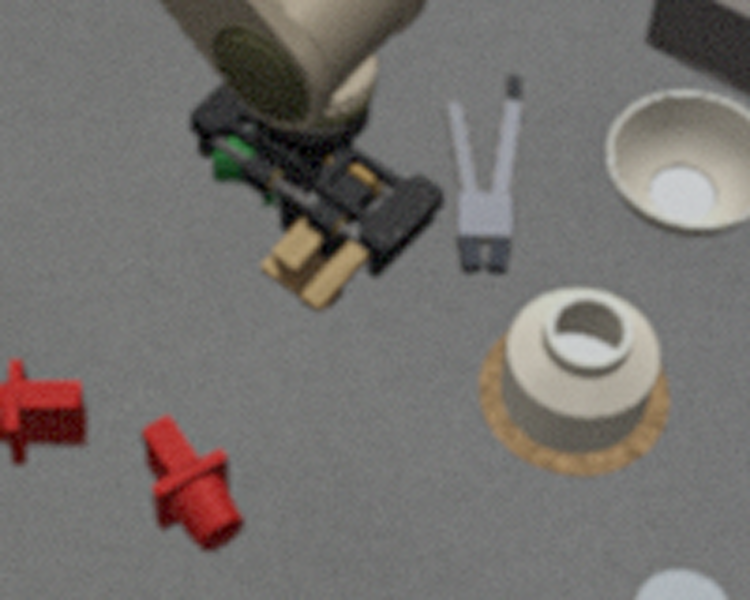

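The stopper now hangs upright in the fingers, paddle at (300,245) and shoulder at (315,275). I'll lower it gently to the shelf.

Request:
play_rows([
  [0.01,0,0,0.006,0],
  [0.01,0,0,0.01,0],
  [0.01,0,0,0.013,0],
  [0.01,0,0,0.016,0],
  [0.01,0,0,0.018,0],
  [0.01,0,0,0.02,0],
  [0.01,0,0,0.02,0],
])

```text
time: 15.28
position: [0.4441, 0.1012, 0.0757]
tool_rot: [0.0, 0.737, 0.676, 0.0]
force: [1.0, -0.0, 2.9]
grip_width: 0.0242
grasp_force: 3.0
```

Request:
play_rows([
  [0.01,0,0,0.002,0],
  [0.01,0,0,0.004,0],
  [0.01,0,0,0.004,0],
])

```text
time: 15.65
position: [0.444, 0.1011, 0.0715]
tool_rot: [-0.0, 0.737, 0.676, -0.0]
force: [0.6, 0.5, 1.6]
grip_width: 0.024
grasp_force: 3.0
```

```bash
python3 -c "
from h import *
stop()"
```

```text
15.7 [0.44396173 0.10115997 0.07153183] [0.14659051 0.86045912 0.86112351] 0.023676944010835123 3.0004435640512384
0.068 79 [0.446 0.074 0.072]
0.078 85 [0.446 0.082 0.067]
0.087 70 [0.451 0.092 0.064]
0.097 40 [0.452 0.102 0.061]
0.107 17 [0.468 0.111 0.053]
0.116 17 [0.466 0.121 0.056]
0.126 1 [0.461 0.128 0.051]
310 [[0.412, 0.07, -0.0], [0.453, 0.086, 0.058], [0.475, 0.125, 0.098]]
```

Request:
play_rows([
  [0.03,0,0,0,0],
  [0.05,0,0,0,0],
  [0.07,0,0,0,0],
  [0.08,0,0,0,0],
  [0.08,0,0,0,0],
  [0.08,0,0,-0.03,0],
  [0.08,0,0,-0.06,0],
  [0.08,0,0,-0.09,0],
])

```text
time: 16.7
position: [0.4439, 0.1012, 0.1627]
tool_rot: [-0.0, 0.737, 0.676, -0.0]
force: [1.1, -0.5, 0.8]
grip_width: 0.0799
grasp_force: 0.0
```

Request:
play_rows([
  [0.088,-0.05,0,-0.02,0],
  [0.088,-0.1,0,-0.02,0],
  [0.088,-0.15,0,-0.02,0],
  [0.088,-0.2,0,-0.02,0],
  [0.088,-0.24,0,-0.02,0],
  [0.088,-0.24,0,-0.02,0],
])

```text
time: 17.45
position: [0.4229, -0.1398, 0.1816]
tool_rot: [0.0, 0.738, 0.674, -0.0]
force: [0.5, 0.6, 0.8]
grip_width: 0.088
grasp_force: 0.0
```

```bash
python3 - <<'E'
from h import *
p,d=env.read_camera("top"); c=cloud("top",d); cv2.imwrite("pics/t5.png",cv2.resize(p[140:260,150:310,::-1],(800,600),interpolation=cv2.INTER_CUBIC))
hsv=cv2.cvtColor(p,cv2.COLOR_RGB2HSV);m=cv2.inRange(hsv,(8,50,60),(28,255,255))>0
m&=(c[...,0]>.38)&(c[...,0]<.52)&(c[...,1]>.03)&(c[...,1]<.18)
P=c[m];z=P[:,2]
for lo,hi in((.085,.105),(.04,.06)):
    Q=P[(z>lo)&(z<hi)]; print(len(Q),Q.mean(0),np.percentile(Q,[2,98],axis=0).round(4).tolist(),cv2.minAreaRect(Q[:,:2].astype(np.float32)*1000))
v,u=np.nonzero(m); 
pad=m&(c[...,2]>.085)&(c[...,2]<.105); v,u=np.nonzero(pad); print("paddle px ray",ray("top",u.mean(),v.mean(),.095), u.mean(),v.mean())
w=(c[...,0]>.57)&(c[...,0]<.75)&(c[...,1]>.06)&(c[...,1]<.26)
Q=c[w&(c[...,2]>.088)&(c[...,2]<.103)];A=np.c_[2*Q[:,:2],np.ones(len(Q))]; q=np.linalg.lstsq(A,(Q[:,:2]**2).sum(1),rcond=None)[0];print("rim",len(Q),q[:2])
# mouth by ellipse: dark edge contour rays at z=.095
s=env.state();print(s['time'],s['position'],toolmat().round(4))
E
```

```text
202 [0.44373832 0.10904972 0.09448816] [[0.4311, 0.0801, 0.0901], [0.4567, 0.1375, 0.0984]] ((444.2080993652344, 108.7803955078125), (59.73893356323242, 24.227325439453125), 84.28488159179688)
243 [0.44038135 0.10861569 0.04997668] [[0.4136, 0.079, 0.046], [0.4736, 0.1389, 0.057]] ((443.88653564453125, 108.9100112915039), (59.790985107421875, 59.8331298828125), 84.67840576171875)
paddle px ray [0.44366456 0.10898795 0.095     ] 213.26732673267327 226.08415841584159
rim 172 [0.65591851 0.15435304]
17.5 [ 0.4230127  -0.1384154   0.18161169] [[ 8.88e-02  9.96e-01 -2.00e-04]
 [ 9.96e-01 -8.88e-02  3.00e-04]
 [ 3.00e-04 -2.00e-04 -1.00e+00]]
```

View pics/t5.png

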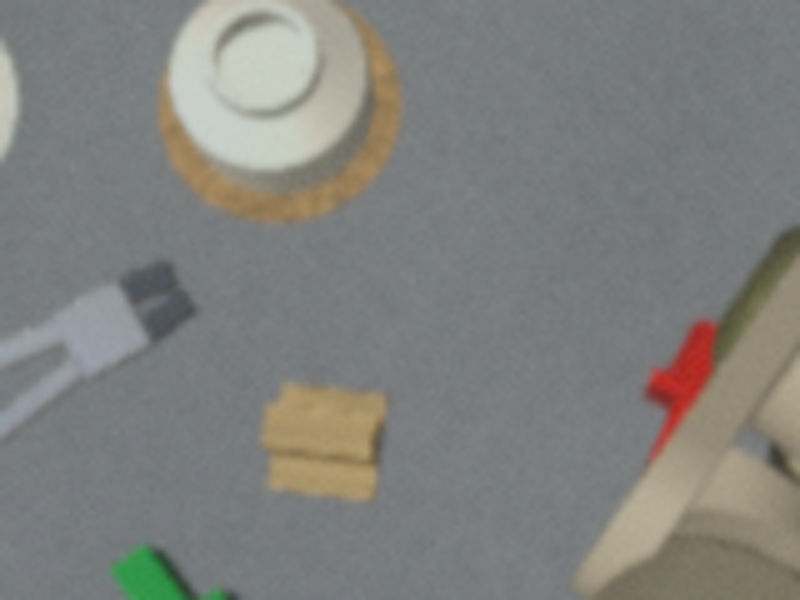

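The stopper stands upright at (325,440), free of the gripper, and the jar is still centred on the mat. I'll take it afresh from above.

Request:
play_rows([
  [0.088,0.05,0,0,0],
  [0.088,0.1,0,0,0],
  [0.088,0.15,0,0,0],
  [0.088,0.2,0,0,0],
  [0.088,0.24,-0.001,0,0],
  [0.088,0.248,-0.001,0,0],
  [0.088,0.248,-0.001,0.02,0],
  [0.088,0.248,-0.001,0.03,0],
])

```text
time: 18.5
position: [0.4432, 0.1092, 0.151]
tool_rot: [-0.0, 0.737, 0.676, -0.0]
force: [0.4, 0.8, -0.1]
grip_width: 0.088
grasp_force: 0.0
```

Request:
play_rows([
  [0.088,0,0,0.01,0],
  [0.088,0,0,0.01,0],
])

```text
time: 18.75
position: [0.4435, 0.109, 0.1413]
tool_rot: [-0.0, 0.737, 0.676, -0.0]
force: [-0.7, -0.3, 1.3]
grip_width: 0.0883
grasp_force: 0.0
```

```bash
python3 -c "
from h import *
s=env.state();print(s['time'],s['position'],toolmat().round(4))
print(toolmat().T@(np.array([.444,.109,.054])-s['position']))"
```

```text
18.75 [0.44350127 0.10897473 0.14131885] [[ 8.720e-02  9.962e-01 -1.100e-03]
 [ 9.962e-01 -8.720e-02  0.000e+00]
 [-1.000e-04 -1.100e-03 -1.000e+00]]
[7.60990763e-05 5.86737214e-04 8.73182706e-02]
```

Request:
play_rows([
  [0.088,0,0,0.03,0],
  [0.088,0,0,0.06,0],
  [0.088,0,0,0.08,0],
  [0.088,0,0,0.087,0],
  [0.06,0,0,0.087,0],
  [0.03,0,0,0.087,0],
  [0.02,0,0,0.087,0],
  [0.01,0,0,0.087,0],
], squeeze=15)

```text
time: 19.75
position: [0.4439, 0.1092, 0.0551]
tool_rot: [0.0, 0.737, 0.676, 0.0]
force: [-0.8, 0.7, -0.1]
grip_width: 0.0499
grasp_force: 0.0
```

Request:
play_rows([
  [0.01,0,0,0,0],
  [0.01,0,0,0,0],
  [0.01,0,0,0,0],
  [0.01,0,0,0,0],
  [0.01,0,0,-0.02,0],
  [0.01,0,0,-0.06,0],
  [0.01,0,0,-0.1,0],
  [0.01,0,0,-0.13,0],
])

```text
time: 20.75
position: [0.4437, 0.1093, 0.1862]
tool_rot: [0.0, 0.737, 0.676, 0.0]
force: [0.7, -0.2, -1.5]
grip_width: 0.0238
grasp_force: 15.0
```

```bash
python3 -c "
from h import *
s=env.state();print(s['time'],s['position'],s['grip_width'],s['grasp_force'])
print(toolmat().T@(np.array([.656,.154,.18])-s['position']))"
```

```text
20.75 [0.44372535 0.10925378 0.18622794] 0.023818568125099054 14.95119477447588
[0.06298823 0.20758801 0.00642179]
```

Request:
play_rows([
  [0.01,0.01,0.03,0,0],
  [0.01,0.02,0.065,0,0],
  [0.01,0.03,0.1,0,0],
  [0.01,0.041,0.135,0,0],
  [0.01,0.052,0.17,0,0],
  [0.01,0.06,0.197,0,0],
  [0.01,0.063,0.2075,0,0],
  [0.01,0.063,0.2075,0,0],
])

```text
time: 21.75
position: [0.656, 0.154, 0.1838]
tool_rot: [-0.0, 0.737, 0.676, -0.001]
force: [-0.3, 0.3, -0.9]
grip_width: 0.0239
grasp_force: 15.0
```

Request:
play_rows([
  [0.01,0,0,0,0],
  [0.01,0,0,0,0],
  [0.01,0,0,0,0],
])

```text
time: 22.12
position: [0.6557, 0.1539, 0.185]
tool_rot: [0.0, 0.737, 0.676, 0.0]
force: [0.0, -0.1, -1.7]
grip_width: 0.0241
grasp_force: 15.0
```

```bash
python3 - <<'E'
from h import *
s=env.state();print(s['time'],s['position'],toolmat().T@(np.array([.656,.154,.1])-s['position']))
p,d=env.read_camera("scene"); c=cloud("scene",d)
cv2.imwrite("pics/s6.png",cv2.resize(p[90:250,220:420,::-1],(750,600),interpolation=cv2.INTER_CUBIC))
hsv=cv2.cvtColor(p,cv2.COLOR_RGB2HSV);m=cv2.inRange(hsv,(8,70,60),(25,255,255))>0
P=c[m&(c[...,0]>.58)&(c[...,0]<.74)&(c[...,1]>.06)&(c[...,1]<.25)&(c[...,2]>.11)&(c[...,2]<.25)]
print(len(P),np.percentile(P,[1,50,99],axis=0).round(3).tolist())
S=P[(P[:,2]>.17)&(P[:,2]<.19)];print("shoulder top",len(S),S.min(0),S.max(0))
E
```

```text
22.125 [0.65570624 0.15392629 0.18500438] [9.85636876e-05 2.67793213e-04 8.50044430e-02]
418 [[0.627, 0.124, 0.135], [0.658, 0.136, 0.186], [0.686, 0.176, 0.229]]
shoulder top 185 [0.62425249 0.1231879  0.17096767] [0.6863963  0.1800213  0.18962423]
```

View pics/s6.png

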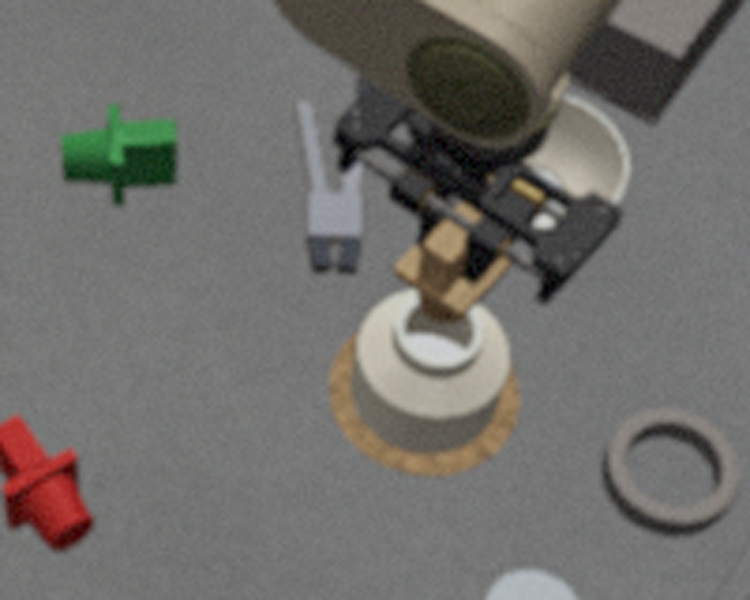

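The stopper hangs upright and centred over the mouth, cork tip at (440,300) above the rim at (437,335). I'll lower it gently.

Request:
play_rows([
  [0.01,0,0,0.012,0],
  [0.01,0,0,0.024,0],
  [0.01,0,0,0.034,0],
  [0.01,0,0,0.044,0],
  [0.01,0,0,0.053,0],
  [0.01,0,0,0.061,0],
  [0.01,0,0,0.066,0],
  [0.01,0,0,0.069,0],
])

```text
time: 23.18
position: [0.6559, 0.154, 0.1155]
tool_rot: [0.0, 0.737, 0.676, 0.0]
force: [-0.2, -0.5, -1.8]
grip_width: 0.0237
grasp_force: 15.0
```

Request:
play_rows([
  [0.01,0,0,0.001,0],
  [0.01,0,0,0.002,0],
  [0.01,0,0,0.003,0],
  [0.01,0,0,0.004,0],
  [0.01,0,0,0.004,0],
])

```text
time: 23.8
position: [0.6559, 0.154, 0.1117]
tool_rot: [-0.0, 0.737, 0.676, -0.0]
force: [-0.2, -0.2, -0.2]
grip_width: 0.0241
grasp_force: 15.0
```

Request:
play_rows([
  [0.01,0,0,0.0005,0],
  [0.01,0,0,0.001,0],
  [0.01,0,0,0.0015,0],
  [0.01,0,0,0.0015,0],
], squeeze=6)

```text
time: 24.3
position: [0.6559, 0.154, 0.1102]
tool_rot: [-0.0, 0.737, 0.676, -0.0]
force: [0.1, -0.1, -0.8]
grip_width: 0.0238
grasp_force: 6.0
```

Request:
play_rows([
  [0.03,0,0,0,0],
  [0.05,0,0,0,0],
  [0.07,0,0,0,0],
  [0.08,0,0,0,0],
  [0.08,0,0,0,0],
  [0.08,0,0,-0.03,0],
  [0.08,0,0,-0.06,0],
  [0.08,0,0,-0.1,0],
])

```text
time: 25.3
position: [0.6555, 0.1539, 0.2106]
tool_rot: [-0.0, 0.737, 0.676, -0.001]
force: [0.1, 0.3, -0.0]
grip_width: 0.0799
grasp_force: 0.0
```

Request:
play_rows([
  [0.088,-0.05,-0.02,0,0],
  [0.088,-0.1,-0.05,0,0],
  [0.088,-0.15,-0.08,0,0],
  [0.088,-0.2,-0.11,0,0],
  [0.088,-0.25,-0.14,0,0],
  [0.088,-0.3,-0.17,0,0],
  [0.088,-0.3,-0.17,0,0],
  [0.088,-0.3,-0.17,0,0],
])

```text
time: 26.3
position: [0.4609, -0.1299, 0.2104]
tool_rot: [0.0, 0.737, 0.676, 0.0]
force: [-0.4, 0.1, 1.0]
grip_width: 0.088
grasp_force: 0.0
```

```bash
python3 - <<'E'
from h import *
p,d=env.read_camera("top"); c=cloud("top",d); q,_=env.read_camera("scene")
a=cv2.resize(p[130:260,90:310,::-1],(800,473)[:2] and (500,295)); b=cv2.resize(q[80:280,160:400,::-1],(700,583),interpolation=cv2.INTER_CUBIC)
cv2.imwrite("pics/f7.png",b); 
w=(c[...,0]>.57)&(c[...,0]<.75)&(c[...,1]>.06)&(c[...,1]<.26); z=c[...,2]
for lo,hi in((.14,.165),(.1,.115)):
    Q=c[w&(z>lo)&(z<hi)]; print(len(Q),Q.mean(0).round(4),np.percentile(Q,[2,98],axis=0).round(4).tolist())
    A=np.c_[Q[:,:2]-Q[:,:2].mean(0),np.ones(len(Q))];print("slope",np.linalg.lstsq(A,Q[:,2],rcond=None)[0].round(4))
b=c[w&(z>.02)&(z<.1)];print("body",np.percentile(b,[.5,99.5],axis=0).round(3).tolist())
print(env.state()['time'],env.state()['position'])
E
```

```text
212 [0.6541 0.1535 0.149 ] [[0.6422, 0.1243, 0.1432], [0.6674, 0.1825, 0.1522]]
slope [ 0.1    -0.0256  0.149 ]
199 [0.6417 0.1523 0.1053] [[0.6244, 0.1233, 0.1004], [0.6855, 0.1841, 0.1145]]
slope [0.0036 0.0034 0.1053]
body [[0.599, 0.097, 0.022], [0.713, 0.21, 0.099]]
26.4 [ 0.46111341 -0.12925099  0.21021812]
```

View pics/f7.png

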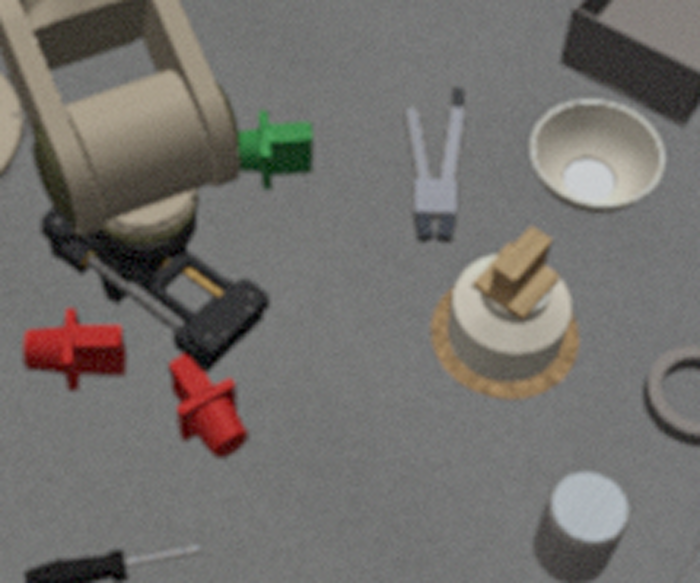

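The stopper is seated at (515,275). Its shoulder top measures about 105 mm and is level, and the jar is upright on the mat at (510,330) with cork visible around the foot. The bowl and vice grip are where they were, and the gripper is clear.

```bash
python3 -c "
from cell import env
print(env.finish_job())"
```

```text
the job is handed in; nothing more can be done
None
```

The jar is on the mat, and the stopper was stood on its tip, let go, regripped and seated with its shoulder flat on the rim; the job was handed in at about 26 s of the 72 s allowed.

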